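Feel the ink bay for its transport spacer, clear it and seat the new tank

TASK

Feel along the bottom of the ink station's open bay for a transport spacer that may have been left loose in it; if one is there, lift it out by its upright rib and lay it in the parts tray with what lies there. Then lower the new ink tank into the open bay, upright and never dropped, and press it gently down until it clicks past its catch and sits fully home, without bearing hard on the station and leaving the tape, carton and stapler where they are.

Things in the scene. Friction and masses are not known exactly. Their poses are not given: they have to be found in the camera images.
- station: grey ink station fixed on the bench, 212 (x) x 168 (y) x 53 mm high, two bays side by side along its x axis. Origin on the bench under the open bay's centre; the block spans x -106 to 106, y -39 to 129 mm. The bay at y = +90 mm holds a seated tank (part of the station, top 109 mm above the bench). Never press or push the station with more than 45 N.
- bay (a point): centre of the open bay's floor, 5 mm above the bench, axes as the station's. A loose transport spacer may lie lengthwise at either end of it (its pose is not measured): grey plastic, 60 g, inverted T, base 76 (x) x 42 (y) x 8 mm, across its middle an upright rib 12 (x) x 36 mm (y), top 36 mm above the floor. Pushed, it slides freely until its base meets an end wall, the rib's middle then 38 mm from that wall.
- bay_mouth (a point): centre of the open bay's mouth, 53 mm above the bench and 48 mm above the bay's floor. Inside, the bay is 163 (x) x 47 (y) mm, upright walls, with a 4 mm bevel round the mouth.
- catch (a point): tip of the sprung steel catch ball in the bay's +x end wall, which stands 4 mm into the bay, 17 mm above its floor (spanning 10 to 24 mm); another faces it in the -x end wall. A tank put in rests on the two balls some 20 mm short of home; pushed down with about 8 to 14 N it passes them and goes down to the floor, a groove in each of its ends then taking a ball.
- tank_centre (a point): the new ink tank, upright on the bench, about 0.45 kg: white body 160 (x) x 44 (y) x 70 mm high, on top along x a grip fin 100 (x) x 16 (y) x 34 mm high (70 to 104 mm above its underside). The point is its centre, 52 mm above its underside; z up. It fits either way round; its foot's ends are rounded.
- tank_foot (a point): centre of the tank's underside; on the bay floor's centre when it is home.
- tray: parts tray of sheet steel, fixed on the bench, 150 (x) x 215 (y) x 32 mm high, walls and floor 5 mm, open on top. Origin under its centre. At least one other transport spacer already lies in it, on its +y half.
- tray_free (a point): point on the tray's floor (5 mm above the bench) 48 mm from the tray's centre towards its -y side: the middle of the half where a spacer found in the bay is laid.
- tape: bystander: roll of brown packing tape, 100 mm across, 48 mm high, origin under its centre.
- carton: bystander: closed cardboard carton 100 x 120 x 52 mm, origin under its centre.
- stapler: bystander: black desk stapler 145 x 36 x 51 mm, origin under its centre.
Things that resemble listed ones, but are neither listed nor needed, are in the scene too. What is shaped like the part that bears tank_centre but green is not meant.

How it is judged:
At the end, for the whole second after the job is handed in: Tank at rest in the open bay: underside within 4 mm of the bay floor and 5 mm of its centre, upright and in line within 0.06 rad. Two spacers rest in the tray (0.9 N or more on it): the one there before, and the one from the bay or, if the bay was clear, there from the start (z of tank_foot in the frame of bay below 0.004 m and horizontal distance between tank_foot and bay below 0.005 m and angle between the x axis of tank_foot and the x axis of bay, either way round below 0.06 rad and angle between tank_foot's own z axis and vertical below 0.06 rad and linear speed of tank below 0.01 m/s and contact force between tray and anything else above 0.9 N); the robot touches nothing.
It fails at once if the ink station is pressed or pushed with more than 45 N (contact force between station and anything else above 45 N).
It fails at once if the tank is let fall or thrown (moves faster than 0.35 m/s out of the fingers) (linear speed of tank above 0.35 m/s and contact force between tank and the fingers below 0.1 N).
It fails at once if the tank is tipped by more than 30 degrees (angle between tank_foot's own z axis and vertical above 0.52 rad).
It fails at once if the tape, carton or stapler is moved by more than 30 mm (distance of any of tape, carton, stapler from where it was at the start of the episode above 0.03 m).
It also fails if it takes over 72 s, if anything falls off the work surface, if the arm or the gripper's body presses on something with over 40 N, if the wrist force passes 120 N, or if a joint passes its speed limit or range.

ROBOT

A 7-joint arm with a two-finger parallel gripper is mounted at the origin on the work surface. World frame = base frame: x ahead of the robot, y to its left, z up, the work surface at z = 0. Lengths are in m, angles in rad, forces in N, time in s.
With the tool pointing down it reaches from about 0.425 to 0.925 m from the base axis. Payload 6.8 kg.
Tool frame: the origin (TCP) lies midway between the tips of the shut fingers; the grasp point (between the pads) lies 19 mm behind it; z points along the fingers, y is the direction in which the jaws open and shut (so a half turn about z gives the same grasp; the last joint's range is limited). The gripper opens to 85 mm and grips with 20 to 120 N. Pads are 22 mm wide; open, the fingers measure 114 mm over their backs; the gripper's body (76 mm by 85 mm) begins 54 mm behind the grasp point. The pads swing forward as they close: fully open they stand 13 mm farther back than shut.
Start: joints at [1.194, 0.477, 0.022, 1.555, -0.011, 1.109, -0.083], TCP at [0.179, -0.651, 0.231] pointing down, gripper open.
Joint ranges: [-2.96, 2.96], [-0.34, 2.1], [-1.41, 1.46], [0.24, 2.44], [-1.37, 4.51], [0.17, 1.92], [-2.96, 2.96]. Speed limits (rad/s): [2.39, 2.39, 3.14, 3.14, 3.14, 3.14, 3.14].

INTERFACE

Orientations are given as a rotation vector (axis times angle).
In Python, from rig import sense, get_image, sign_off gives the robot as it stands. The module is installed in compiled form; this text tells all that it offers.
- The arm moves only by the tool drive_tool, never from a script. Its argument "targets" is a list of rows, each an object with "dp": the shift along the tool's x, y, z in cm, a list of three; "turn": the turn about the tool's z in degrees; "grip": the opening in per cent of the stroke, from 0 (shut) to 100 (fully open). A call has 1 to 12 rows; each row shifts and turns the commanded pose from where the row before left it, along the tool's axes as they then stand; what a row does not reach is not made up. A row lasts 1/8 s, in which the tool goes at most 62.5 mm and 10.7 degrees, less where a joint would pass 70% of its speed; a pose out of reach is approached as far as the arm can. A call with a gripper value outside its range is refused whole. The fingers move at their own pace and stop on an object; "force" is the grip in N (left out, the last holds). Time passes only in rows, so rows that do not move let the fingers close. It gives the time, the measured TCP pose, the force and the opening at its end, in the units of the state.
- sense(): the state, without advancing time (a new reading comes with each control period).
- get_image(name): name is "scene" or "side" or "wrist"; returns a dict with "color" (400x640x3 uint8, red, green, blue), "z_map" (400x640 float32, m along the optical axis (not along the pixel's ray), 0 where there is no reading), "K" (3x3 intrinsics, pixels), "camera_from_world" (4x4, takes a point from world to camera coordinates). Camera axes: x right, y down, z forward; pixel columns grow to the right and rows downward; lengths in m; the calibration is good to about 2 mm. A picture is of the moment at which its call begins.
- sign_off(): hands the job in, once; it reports no verdict.
The state is a dict: "clock": time; "qpos": joint angles; "joint_velocities": joint speeds; "effort": joint torques, N m; "eef_pos": TCP position; "ee_rot": TCP orientation; "wrist_force": force on the tool from outside, world axes, zero at the start; "ft_torque": the same for the moment, N m; "width": opening from 0.0 (shut) to 1.0 (fully open).
Only numpy, scipy, OpenCV 4.12 (cv2) and the standard library are available. Lean on these libraries where they do the work, as an engineer would, in place of code of your own. Each camera call takes 0.05 s, during which the arm holds its last target. There are 200 camera calls.

## Working session

There is one attempt and no reset: what is moved stays moved. The work goes in short steps, Python scripts to look and compute and a tool call to move; the robot and the scene stay as the last step left them, time stands still between calls to the robot, and variables do not carry over. Pictures are saved under pics/ and viewed, about 8 in all and at most 12, crops included, and the job is handed in when it is done.

Besides the shell and the picture viewer there is one more tool, called after ">>>" by a JSON object that holds its "name" and its "arguments", one argument or row to a line. drive_tool: Moves the arm, as the interface text tells. Its arguments: {"type":"object","properties":{"targets":{"type":"array"},"force":{"type":"number"}},"required":["targets"]}

```bash
mkdir -p pics; cat > h.py <<'E'
import numpy as np, cv2
from rig import sense,get_image,sign_off
def save(n,name):
    im=get_image(n); cv2.imwrite(f'pics/{name}.png',im['color'][:,:,::-1]); np.savez(f'pics/{name}.npz',**im); return im
def load(name): return dict(np.load(f'pics/{name}.npz'))
def cloud(im):
    z=im['z_map'];K=im['K'];v,u=np.mgrid[:z.shape[0],:z.shape[1]]
    p=np.stack([(u-K[0,2])/K[0,0]*z,(v-K[1,2])/K[1,1]*z,z,np.ones_like(z)],-1)
    w=p@np.linalg.inv(im['camera_from_world']).T; w=w[...,:3]; w[z==0]=np.nan
    return w
def pix(im,p):
    c=im['camera_from_world']@np.r_[p,1]; q=im['K']@c[:3]; return q[:2]/q[2]
def st():
    s=sense(); print({k:np.round(s[k],3).tolist() for k in ('clock','qpos','eef_pos','ee_rot','wrist_force','width')})
E
python3 - <<'E'
from h import *
a=save('scene','s0');b=save('side','d0');st()
cv2.imwrite('pics/both0.png',cv2.resize(np.vstack([a['color'],b['color']])[:,:,::-1],(480,600)))
for i in(a,b):print(np.round(np.linalg.inv(i['camera_from_world'])[:3,3],2))
E
```

```text
{'clock': 0.1, 'qpos': [1.194, 0.478, 0.022, 1.556, -0.011, 1.109, -0.083], 'eef_pos': [0.179, -0.65, 0.23], 'ee_rot': [-3.112, -0.421, 0.001], 'wrist_force': [-0.484, -0.078, -0.156], 'width': 0.997}
[ 1.06 -0.59  0.58]
[0.12 0.53 0.66]
```

View pics/s0.png

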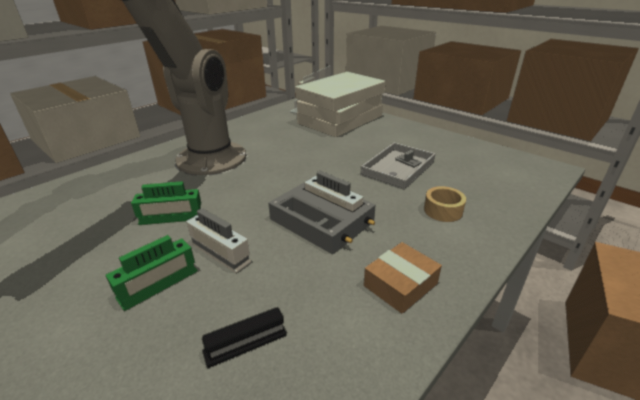

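View pics/d0.png

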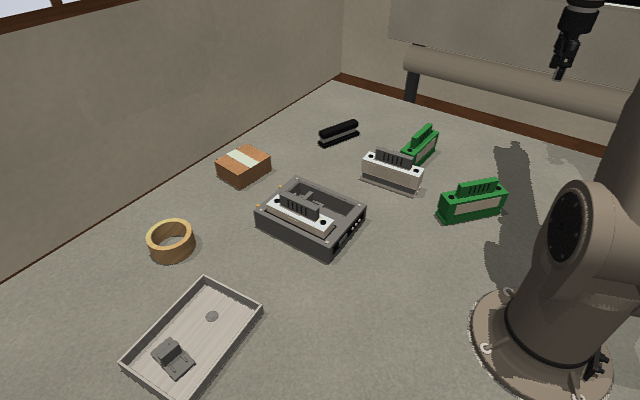

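Scene shows: the white tank (217,238), green decoys (168,203) and (152,270), the seated white tank in the station (333,190), and the tray (398,165) with a spacer in it. The wanted tank is the white one standing free.

```bash
python3 - <<'E'
from h import *
a=load('s0');b=load('d0')
P=np.vstack([cloud(i).reshape(-1,3) for i in(a,b)]);C=np.vstack([i['color'].reshape(-1,3) for i in(a,b)])
np.savez('pics/pc.npz',P=P,C=C)
# top view x:0..1.0 y:-0.7..0.7 ; 500 px per m
R=600;x0,x1,y0,y1=0.1,1.0,-0.65,0.65
m=np.isfinite(P[:,0])&(P[:,0]>x0)&(P[:,0]<x1)&(P[:,1]>y0)&(P[:,1]<y1)&(P[:,2]<0.2)
p=P[m];c=C[m];o=np.argsort(p[:,2]);p=p[o];c=c[o]
H=np.zeros((int((x1-x0)*R),int((y1-y0)*R),3),np.uint8)
r=((x1-p[:,0])*R).astype(int).clip(0,H.shape[0]-1);q=((y1-p[:,1])*R).astype(int).clip(0,H.shape[1]-1)
H[r,q]=c[:,::-1]
for k in range(1,10):
    cv2.putText(H,f'{k/10}',(0,int((x1-k/10)*R)),0,.4,(255,255,255))
for k in range(-6,7):cv2.putText(H,f'{k/10}',(int((y1-k/10)*R)-10,535),0,.4,(255,255,255))
cv2.imwrite('pics/top.png',H)
def rect(sel,n):
    q=P[sel][:,:2].astype(np.float32)
    (cx,cy),(w,h),an=cv2.minAreaRect(q);print(n,len(q),round(cx,4),round(cy,4),round(w,4),round(h,4),round(an,1))
z=P[:,2]
ok=np.isfinite(z)&(P[:,0]>0.2)&(P[:,0]<1)&(abs(P[:,1])<.65)
# connected comps by height slices
def comps(lo,hi,minn=60):
    s=ok&(z>lo)&(z<hi);g=np.zeros((450,650),np.uint8)
    i=((P[:,0])*450).clip(0,449);i=np.where(s,i,0).astype(int);j=np.where(s,(P[:,1]+.65)*500,0).astype(int).clip(0,649)
    g[i[s],j[s]]=1;g=cv2.dilate(g,np.ones((5,5)))
    n,l=cv2.connectedComponents(g)
    for k in range(1,n):
        t=s&(l[i,j]==k)
        if t.sum()>minn: rect(t,f'{lo}-{hi} rgb{np.median(C[t],0).astype(int)}')
comps(.098,.115);comps(.065,.080);comps(.045,.058);comps(.027,.037)
E
```

```text
0.098-0.115 rgb[ 52 118  60] 382 0.2235 -0.2684 0.0937 0.0245 51.4
0.098-0.115 rgb[104  98  83] 153 0.206 0.5302 0.0146 0.229 1.0
0.098-0.115 rgb[108 108  99] 463 0.4359 -0.2644 0.1037 0.0223 4.9
0.098-0.115 rgb[ 49 121  59] 515 0.4237 -0.4115 0.1036 0.0214 86.9
0.098-0.115 rgb[103 102  94] 606 0.5211 0.0313 0.1032 0.0224 1.6
0.065-0.08 rgb[ 43 103  52] 877 0.2283 -0.2627 0.1391 0.0528 50.7
0.065-0.08 rgb[101  95  81] 123 0.2098 0.5122 0.2029 0.0192 89.9
0.065-0.08 rgb[166 168 156] 1211 0.4359 -0.2646 0.1629 0.0508 4.9
0.065-0.08 rgb[ 44 108  53] 1409 0.4243 -0.4112 0.165 0.0511 87.1
0.065-0.08 rgb[160 161 150] 1358 0.5204 0.031 0.1632 0.0506 1.5
0.045-0.058 rgb[110 104  89] 423 0.2264 -0.2638 0.1444 0.054 51.0
0.045-0.058 rgb[101  96  82] 100 0.2089 0.5294 0.2411 0.0173 90.0
0.045-0.058 rgb[111 104  90] 509 0.4363 -0.2646 0.1638 0.051 4.3
0.045-0.058 rgb[102  96  82] 518 0.4231 -0.4136 0.16 0.0504 87.1
0.045-0.058 rgb[109 107 100] 4380 0.5219 -0.0136 0.2169 0.174 1.6
0.045-0.058 rgb[29 28 28] 1494 0.674 -0.3741 0.1411 0.0376 69.8
0.045-0.058 rgb[177 159 106] 884 0.7322 0.234 0.0993 0.1032 37.2
0.045-0.058 rgb[159 121  86] 3306 0.7961 -0.0685 0.125 0.1047 85.0
0.027-0.037 rgb[72 82 61] 308 0.2269 -0.2629 0.1418 0.0511 51.2
0.027-0.037 rgb[102  96  82] 94 0.2046 0.5261 0.2434 0.0082 89.8
0.027-0.037 rgb[108 102  89] 343 0.4362 -0.2649 0.1629 0.0508 4.7
0.027-0.037 rgb[72 83 62] 366 0.4232 -0.414 0.1595 0.0499 87.1
0.027-0.037 rgb[57 56 52] 754 0.5319 -0.0128 0.2419 0.1728 1.6
0.027-0.037 rgb[148 144 133] 1750 0.5128 0.3556 0.1528 0.2208 6.0
0.027-0.037 rgb[57 56 52] 354 0.5231 -0.0582 0.1656 0.0512 1.8
0.027-0.037 rgb[50 50 47] 106 0.5171 0.4084 0.0377 0.0159 86.6
0.027-0.037 rgb[39 38 36] 192 0.6749 -0.3748 0.14 0.0343 69.9
0.027-0.037 rgb[98 79 53] 484 0.7304 0.2317 0.0944 0.1036 39.6
0.027-0.037 rgb[77 58 39] 438 0.7955 -0.0692 0.125 0.1054 84.9
```

View pics/top.png

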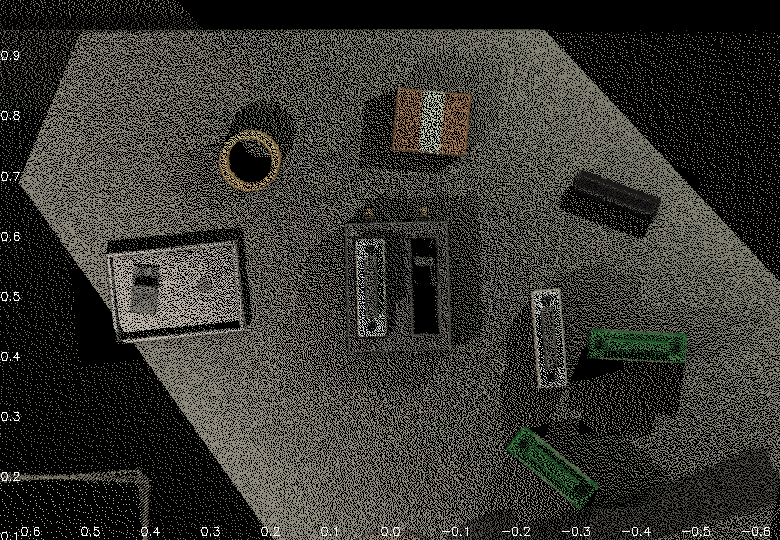

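```bash
python3 - <<'E'
from h import *
for n in('s0','d0'):
    im=load(n);w=cloud(im)
    th=np.radians(1.6);R=np.array([[np.cos(th),np.sin(th)],[-np.sin(th),np.cos(th)]])
    d=(w[...,:2]-[0.522,-0.058])@R.T
    m=(abs(d[...,0])<.078)&(abs(d[...,1])<.020)&(w[...,2]<.1)
    print(n,m.sum())
    for z0,z1 in((-.01,.003),(.003,.009),(.009,.02),(.02,.036),(.036,.045),(.045,.06)):
        k=m&(w[...,2]>=z0)&(w[...,2]<z1)
        if k.sum():print(z0,k.sum(),np.round(np.percentile(d[k],[2,50,98],axis=0).T.ravel(),3),im['color'][k].mean(0).astype(int))
a=load('s0');b=load('d0')
c=np.vstack([cv2.resize(a['color'][170:260,250:390],(560,360),interpolation=2),cv2.resize(b['color'][160:270,240:380],(560,440)[:2],interpolation=2)[:240]])
cv2.imwrite('pics/c1.png',c[:600,:,::-1])
E
```

```text
s0 110
0.003 7 [-0.067 -0.029 -0.008  0.018  0.019  0.02 ] [92 91 84]
0.009 13 [0.006 0.048 0.054 0.007 0.013 0.018] [80 80 74]
0.02 33 [-0.078  0.048  0.05  -0.006  0.008  0.018] [61 60 56]
0.036 56 [ 0.036  0.045  0.05  -0.015  0.     0.019] [92 91 84]
0.045 1 [-0.078 -0.078 -0.078  0.002  0.002  0.002] [59 59 55]
d0 140
0.003 21 [-0.057 -0.029  0.003 -0.02  -0.019 -0.016] [102  99  93]
0.009 46 [-0.003  0.023  0.076 -0.019 -0.013 -0.01 ] [103 100  94]
0.02 21 [ 0.035  0.036  0.037 -0.015 -0.007  0.006] [50 48 46]
0.036 52 [ 0.034  0.04   0.047 -0.015  0.     0.015] [109 106 100]
```

View pics/c1.png

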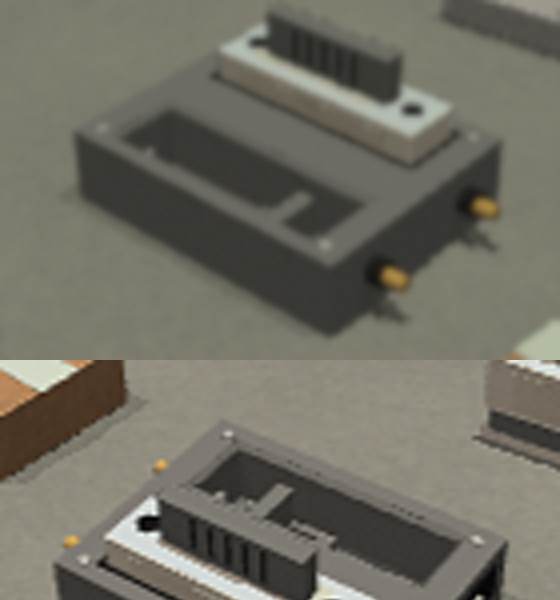

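The spacer is in the bay. Its rib is about 42 mm from the bay centre towards +x, with its top at about 41 mm (crop: light bar at (290,208)). Next step is to go above it.

```bash
cat >> h.py <<'E'
from scipy.spatial.transform import Rotation as Ro
def plan(p,yaw):
    """needed turn (deg about tool z), and shift cm in current tool axes, and after the turn"""
    s=sense();R=Ro.from_rotvec(s['ee_rot']).as_matrix();d=np.array(p)-s['eef_pos']
    y0=np.degrees(np.arctan2(R[1,0],R[0,0]));t=(y0-yaw+180)%360-180
    R2=R@Ro.from_rotvec([0,0,np.radians(t)]).as_matrix()
    Rd=Ro.from_euler('z',yaw,degrees=True).as_matrix()@np.diag([1,-1,-1])
    print('yaw',round(y0,1),'tilt',np.round(R[:,2],3),'turn',round(t,2),'cm now',np.round(R.T@d*100,2),'cm after turn',np.round(Rd.T@d*100,2))
E
python3 -c "
from h import *
plan([.565,-.0575,.15],91.6);plan([.565,-.0575,.15],88.4)"
```

```text
yaw 15.4 tilt [-0.001  0.002 -1.   ] turn -76.2 cm now [ 52.95 -46.88   8.11] cm after turn [58.18 40.23  8.04]
yaw 15.4 tilt [-0.001  0.002 -1.   ] turn -73.0 cm now [ 52.95 -46.88   8.11] cm after turn [60.33 36.92  8.04]
```

>>> {"name": "drive_tool", "arguments": {
  "targets": [
    {"dp": [3.5, -3.1, 0], "turn": 0, "grip": 35},
    {"dp": [3.5, -3.1, 0], "turn": 0, "grip": 35},
    {"dp": [3.5, -3.1, 0], "turn": 0, "grip": 35},
    {"dp": [3.5, -3.1, 0], "turn": 0, "grip": 35},
    {"dp": [3.5, -3.1, 0], "turn": 0, "grip": 35},
    {"dp": [3.5, -3.1, 0], "turn": 0, "grip": 35},
    {"dp": [3.5, -3.1, 0], "turn": 0, "grip": 35},
    {"dp": [3.5, -3.1, 0], "turn": 0, "grip": 35},
    {"dp": [3.5, -3.1, 0], "turn": 0, "grip": 35},
    {"dp": [3.5, -3.1, 0], "turn": 0, "grip": 35},
    {"dp": [3.5, -3.1, 0], "turn": 0, "grip": 35},
    {"dp": [3.5, -3.1, 0], "turn": 0, "grip": 35}
  ]
}}

```text
clock: 1.6
eef_pos: [0.4858, -0.1793, 0.2311]
ee_rot: [-3.113, -0.421, 0.001]
wrist_force: [1.1, -0.2, -0.4]
width: 0.35
```

>>> {"name": "drive_tool", "arguments": {
  "targets": [
    {"dp": [3.5, -3.1, 0], "turn": 0, "grip": 35},
    {"dp": [3.5, -3.1, 0], "turn": 0, "grip": 35},
    {"dp": [3.5, -3.1, 0], "turn": 0, "grip": 35},
    {"dp": [0, 0, 1], "turn": -9.5, "grip": 35},
    {"dp": [0, 0, 1], "turn": -9.5, "grip": 35},
    {"dp": [0, 0, 1], "turn": -9.5, "grip": 35},
    {"dp": [0, 0, 1], "turn": -9.5, "grip": 35},
    {"dp": [0, 0, 1], "turn": -9.5, "grip": 35},
    {"dp": [0, 0, 1], "turn": -9.5, "grip": 35},
    {"dp": [0, 0, 1], "turn": -9.5, "grip": 35},
    {"dp": [0, 0, 1], "turn": -9.7, "grip": 35},
    {"dp": [0, 0, 0], "turn": 0, "grip": 35}
  ]
}}

```text
clock: 3.1
eef_pos: [0.561, -0.0633, 0.1502]
ee_rot: [-2.191, -2.249, 0.002]
wrist_force: [0.6, 0.1, -0.2]
width: 0.35
```

```bash
python3 - <<'E'
from h import *
w=save('wrist','w1');st();plan([.565,-.0575,.018],91.6)
p=cloud(w)
th=np.radians(1.6);R=np.array([[np.cos(th),np.sin(th)],[-np.sin(th),np.cos(th)]])
d=(p[...,:2]-[0.5232,-0.0586])@R.T
m=(p[...,2]>.036)&(p[...,2]<.046)&(abs(d[...,0])<.075)&(abs(d[...,1])<.021)
print(m.sum(),np.round(np.percentile(p[m],[2,50,98],axis=0),4) if m.any() else '',np.round(np.percentile(d[m],[2,50,98],axis=0),4))
E
```

```text
{'clock': 3.15, 'qpos': [0.443, 0.449, -0.563, 1.867, 0.297, 0.911, -0.235], 'eef_pos': [0.562, -0.063, 0.151], 'ee_rot': [-2.194, -2.247, 0.001], 'wrist_force': [0.018, 0.586, 0.033], 'width': 0.353}
yaw 91.4 tilt [-0.001  0.    -1.   ] turn -0.21 cm now [ 0.55  0.38 13.29] cm after turn [ 0.56  0.36 13.29]
728 [[ 0.5576 -0.0727  0.039 ]
 [ 0.5635 -0.0551  0.0411]
 [ 0.5694 -0.0382  0.0424]] [[ 0.0346 -0.0152]
 [ 0.04    0.0024]
 [ 0.0461  0.0193]]
```

View pics/w1.png

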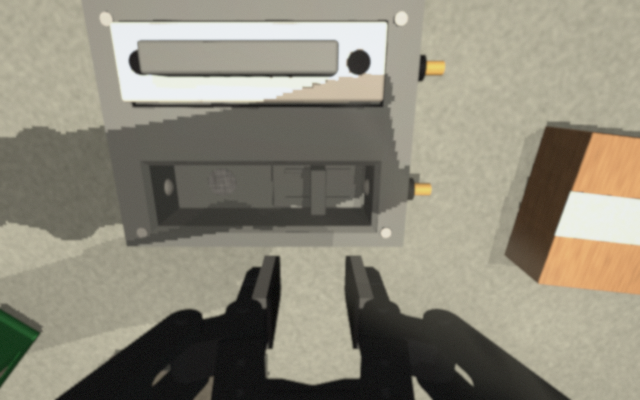

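Wrist view shows the spacer rib at (317,190), measured at (0.5635, -0.0555), and both fingers clear of the bay. Now descending.

>>> {"name": "drive_tool", "arguments": {
  "targets": [
    {"dp": [0.7, 0.2, 2], "turn": 0, "grip": 35},
    {"dp": [0, 0, 3], "turn": 0, "grip": 35},
    {"dp": [0, 0, 3], "turn": 0, "grip": 35},
    {"dp": [0, 0, 1.5], "turn": 0, "grip": 35},
    {"dp": [0, 0, 1.5], "turn": 0, "grip": 35},
    {"dp": [0, 0, 1], "turn": 0, "grip": 35},
    {"dp": [0, 0, 1], "turn": 0, "grip": 35},
    {"dp": [0, 0, 0], "turn": 0, "grip": 35}
  ],
  "force": 30
}}

```text
clock: 4.15
eef_pos: [0.5635, -0.0561, 0.0209]
ee_rot: [-2.19, -2.252, 0.001]
wrist_force: [0.4, -0.4, 0.2]
width: 0.353
```

>>> {"name": "drive_tool", "arguments": {
  "targets": [
    {"dp": [0, 0, 0], "turn": 0, "grip": 5},
    {"dp": [0, 0, 0], "turn": 0, "grip": 0},
    {"dp": [0, 0, 0], "turn": 0, "grip": 0},
    {"dp": [0, 0, 0], "turn": 0, "grip": 0}
  ],
  "force": 30
}}

```text
clock: 4.65
eef_pos: [0.5642, -0.0561, 0.0218]
ee_rot: [2.19, 2.252, 0.001]
wrist_force: [-0.1, -0.3, 5.8]
width: 0.131
```

>>> {"name": "drive_tool", "arguments": {
  "targets": [
    {"dp": [0, 0, -1], "turn": 0, "grip": 0},
    {"dp": [0, 0, -2], "turn": 0, "grip": 0},
    {"dp": [0, 0, -3], "turn": 0, "grip": 0},
    {"dp": [0, 0, -3], "turn": 0, "grip": 0},
    {"dp": [0, 0, -3], "turn": 0, "grip": 0},
    {"dp": [0, 0, -3], "turn": 0, "grip": 0},
    {"dp": [0, 0, 0], "turn": 0, "grip": 0}
  ]
}}

```text
clock: 5.52
eef_pos: [0.5655, -0.0558, 0.1749]
ee_rot: [2.187, 2.249, 0.006]
wrist_force: [0.3, -0.2, -0.6]
width: 0.13
```

```bash
python3 -c "
from h import *
st();plan([.518,.308,.17],96)"
```

```text
{'clock': 5.525, 'qpos': [0.444, 0.422, -0.58, 1.844, 0.281, 0.951, -0.231], 'eef_pos': [0.565, -0.056, 0.175], 'ee_rot': [2.187, 2.249, 0.006], 'wrist_force': [0.29, -0.239, -0.578], 'width': 0.13}
yaw 91.6 tilt [ 0.006 -0.001 -1.   ] turn -4.4 cm now [36.5  -3.73  0.44] cm after turn [36.68 -0.92  0.49]
```

>>> {"name": "drive_tool", "arguments": {
  "targets": [
    {"dp": [2, -0.3, 0], "turn": -1, "grip": 0},
    {"dp": [4, -0.4, 0], "turn": -1, "grip": 0},
    {"dp": [4, -0.3, 0], "turn": -1.4, "grip": 0},
    {"dp": [4, -0.1, 0], "turn": -1, "grip": 0},
    {"dp": [4, -0.1, 0], "turn": 0, "grip": 0},
    {"dp": [4, -0.1, 0], "turn": 0, "grip": 0},
    {"dp": [4, -0.1, 0], "turn": 0, "grip": 0},
    {"dp": [4, -0.1, 0], "turn": 0, "grip": 0},
    {"dp": [4, -0.1, 0], "turn": 0, "grip": 0},
    {"dp": [2.5, 0, 0], "turn": 0, "grip": 0},
    {"dp": [0, 0, 3], "turn": 0, "grip": 0},
    {"dp": [0, 0, 0], "turn": 0, "grip": 0}
  ]
}}

```text
clock: 7.02
eef_pos: [0.5126, 0.3062, 0.1384]
ee_rot: [-2.097, -2.336, 0.01]
wrist_force: [0.8, -0.5, 0.3]
width: 0.128
```

```bash
python3 - <<'E'
from h import *
st();plan([.518,.308,.023],96)
w=save('wrist','w2')
E
```

```text
{'clock': 7.025, 'qpos': [-0.161, 0.536, -0.643, 1.792, 0.385, 0.948, -0.86], 'eef_pos': [0.513, 0.306, 0.138], 'ee_rot': [-2.097, -2.336, 0.01], 'wrist_force': [0.765, -0.484, 0.283], 'width': 0.128}
yaw 96.2 tilt [-0.006 -0.003 -1.   ] turn 0.16 cm now [ 0.15  0.62 11.53] cm after turn [ 0.12  0.55 11.54]
```

View pics/w2.png

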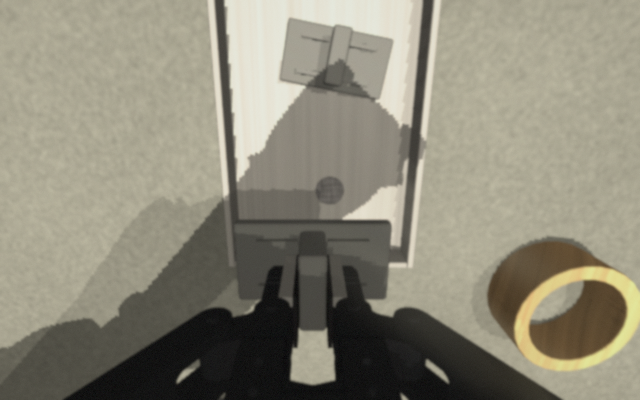

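The held spacer (312,265) is over the free -y half of the tray, and the other spacer (337,55) is clear of it. Lowering now.

>>> {"name": "drive_tool", "arguments": {
  "targets": [
    {"dp": [0.15, 0.5, 2], "turn": 0, "grip": 0},
    {"dp": [0, 0, 3], "turn": 0, "grip": 0},
    {"dp": [0, 0, 3], "turn": 0, "grip": 0},
    {"dp": [0, 0, 1.5], "turn": 0, "grip": 0},
    {"dp": [0, 0, 1], "turn": 0, "grip": 0},
    {"dp": [0, 0, 0.7], "turn": 0, "grip": 0},
    {"dp": [0, 0, 0.3], "turn": 0, "grip": 0},
    {"dp": [0, 0, 0], "turn": 0, "grip": 0}
  ]
}}

```text
clock: 8.07
eef_pos: [0.5209, 0.3086, 0.0266]
ee_rot: [2.102, 2.335, 0.001]
wrist_force: [-0.1, 0.5, -0.4]
width: 0.134
```

>>> {"name": "drive_tool", "arguments": {
  "targets": [
    {"dp": [0, 0, 0.3], "turn": 0, "grip": 0},
    {"dp": [0, 0, 0.2], "turn": 0, "grip": 0},
    {"dp": [0, 0, 0], "turn": 0, "grip": 0}
  ]
}}

```text
clock: 8.45
eef_pos: [0.521, 0.3085, 0.0219]
ee_rot: [2.102, 2.334, 0.001]
wrist_force: [-1.3, -1.6, 4.1]
width: 0.132
```

>>> {"name": "drive_tool", "arguments": {
  "targets": [
    {"dp": [0, 0, -0.1], "turn": 0, "grip": 25},
    {"dp": [0, 0, 0], "turn": 0, "grip": 40},
    {"dp": [0, 0, 0], "turn": 0, "grip": 40},
    {"dp": [0, 0, -1.5], "turn": 0, "grip": 40},
    {"dp": [0, 0, -3], "turn": 0, "grip": 40},
    {"dp": [0, 0, -3], "turn": 0, "grip": 50},
    {"dp": [0, 0, -4], "turn": 0, "grip": 60},
    {"dp": [0, 0, -4], "turn": 0, "grip": 60},
    {"dp": [0, 0, -3], "turn": 0, "grip": 60},
    {"dp": [0, 0, 0], "turn": 0, "grip": 60}
  ]
}}

```text
clock: 9.7
eef_pos: [0.5218, 0.3098, 0.2111]
ee_rot: [2.101, 2.333, 0.009]
wrist_force: [-0.0, 0.1, -0.5]
width: 0.603
```

```bash
python3 - <<'E'
from h import *
st();plan([.436,-.2645,.21],4.7);plan([.436,-.2645,.21],184.7)
d=save('side','d2');P=cloud(d)
m=(P[...,2]>.034)&(P[...,2]<.046)&(abs(P[...,0]-.518)<.06)&(P[...,1]>.27)&(P[...,1]<.44)
print(m.sum()); q=P[m]
for lo,hi in((.27,.35),(.37,.44)):
    k=(q[:,1]>lo)&(q[:,1]<hi); print(k.sum(),np.round(np.percentile(q[k],[5,50,95],axis=0),3) if k.any() else '')
# open bay check
th=np.radians(1.6);R=np.array([[np.cos(th),np.sin(th)],[-np.sin(th),np.cos(th)]])
e=(P[...,:2]-[0.5232,-0.0586])@R.T
m=(abs(e[...,0])<.078)&(abs(e[...,1])<.02)&(P[...,2]<.1);print('bay pts max z',m.sum(),np.percentile(P[m][:,2],[50,95,100]))
E
```

```text
{'clock': 9.7, 'qpos': [-0.131, 0.466, -0.678, 1.715, 0.328, 1.071, -0.81], 'eef_pos': [0.522, 0.31, 0.211], 'ee_rot': [2.101, 2.333, 0.009], 'wrist_force': [-0.004, 0.084, -0.469], 'width': 0.603}
yaw 96.0 tilt [ 0.005  0.003 -1.   ] turn 91.31 cm now [-56.22 -14.55  -0.11] cm after turn [-13.26  56.53   0.11]
yaw 96.0 tilt [ 0.005  0.003 -1.   ] turn -88.69 cm now [-56.22 -14.55  -0.11] cm after turn [ 13.26 -56.53   0.11]
340
146 [[0.513 0.293 0.036]
 [0.517 0.31  0.041]
 [0.525 0.325 0.043]]
194 [[0.51  0.394 0.035]
 [0.514 0.411 0.041]
 [0.522 0.426 0.044]]
bay pts max z 51 [0.00622926 0.03513291 0.04722351]
```

Two spacers now rest in the tray. On to the tank.

>>> {"name": "drive_tool", "arguments": {
  "targets": [
    {"dp": [-3, -0.8, 0], "turn": 0, "grip": 60},
    {"dp": [-4.5, -1.2, 0], "turn": 0, "grip": 60},
    {"dp": [-4.5, -1.2, 0], "turn": 0, "grip": 60},
    {"dp": [-4.5, -1.2, 0], "turn": 0, "grip": 60},
    {"dp": [-4.5, -1.2, 0], "turn": 0, "grip": 60},
    {"dp": [-4.5, -1.2, 0], "turn": 0, "grip": 60},
    {"dp": [-4.5, -1.2, 0], "turn": 0, "grip": 60},
    {"dp": [-4.5, -1.2, 0], "turn": 0, "grip": 60},
    {"dp": [-4.5, -1.2, 0], "turn": 0, "grip": 60},
    {"dp": [-4.5, -1.2, 0], "turn": 0, "grip": 60},
    {"dp": [-4.5, -1.2, 0], "turn": 0, "grip": 60},
    {"dp": [-4.5, -1.2, 0], "turn": 0, "grip": 60}
  ]
}}

```text
clock: 11.25
eef_pos: [0.4351, -0.2295, 0.2065]
ee_rot: [-2.101, -2.334, 0.001]
wrist_force: [1.0, -0.4, -0.3]
width: 0.596
```

>>> {"name": "drive_tool", "arguments": {
  "targets": [
    {"dp": [-3.5, -0.5, 0], "turn": 0, "grip": 60},
    {"dp": [0, 0, 0], "turn": 10, "grip": 60},
    {"dp": [0, 0, 0], "turn": 10, "grip": 60},
    {"dp": [0, 0, 0], "turn": 10, "grip": 60},
    {"dp": [0, 0, 0], "turn": 10, "grip": 60},
    {"dp": [0, 0, 0], "turn": 10, "grip": 60},
    {"dp": [0, 0, 0], "turn": 10, "grip": 60},
    {"dp": [0, 0, 0], "turn": 10, "grip": 60},
    {"dp": [0, 0, 0], "turn": 10, "grip": 60},
    {"dp": [0, 0, 0], "turn": 10, "grip": 60},
    {"dp": [0, 0, 0], "turn": 1.3, "grip": 60},
    {"dp": [0, 0, 0], "turn": 0, "grip": 60}
  ]
}}

```text
clock: 12.75
eef_pos: [0.4347, -0.2634, 0.2068]
ee_rot: [-3.138, -0.134, 0.001]
wrist_force: [0.5, 0.2, -0.8]
width: 0.602
```

```bash
cat > fin.py <<'E'
from h import *
import sys
st();w=save('wrist',sys.argv[1]);P=cloud(w)
def fit(lo,hi,c,r):
    m=(P[...,2]>lo)&(P[...,2]<hi)&(np.hypot(P[...,0]-c[0],P[...,1]-c[1])<r)
    q=P[m][:,:2].astype(np.float32); print(lo,len(q),np.round(np.array(sum(map(lambda v:list(v) if isinstance(v,tuple) else [v],cv2.minAreaRect(q)),[])),4),'med z',np.median(P[m][:,2]).round(4))
c=(.436,-.2645)
fit(.098,.112,c,.1);fit(.062,.08,c,.1)
plan([.436,-.2645,.085],4.7)
E
python3 fin.py w3
```

```text
{'clock': 12.75, 'qpos': [0.612, 0.243, -0.221, 1.962, 0.065, 0.944, -1.127], 'eef_pos': [0.435, -0.263, 0.207], 'ee_rot': [-3.138, -0.134, 0.001], 'wrist_force': [0.549, 0.197, -0.753], 'width': 0.602}
0.098 2768 [ 0.4395 -0.31    0.0997  0.1064  4.5576] med z 0.1042
0.062 8654 [ 0.4389 -0.3035  0.1595  0.1216  4.649 ] med z 0.0703
yaw 4.9 tilt [-0.001  0.    -1.   ] turn 0.16 cm now [ 0.12  0.12 12.2 ] cm after turn [ 0.11  0.11 12.2 ]
```

View pics/w3.png

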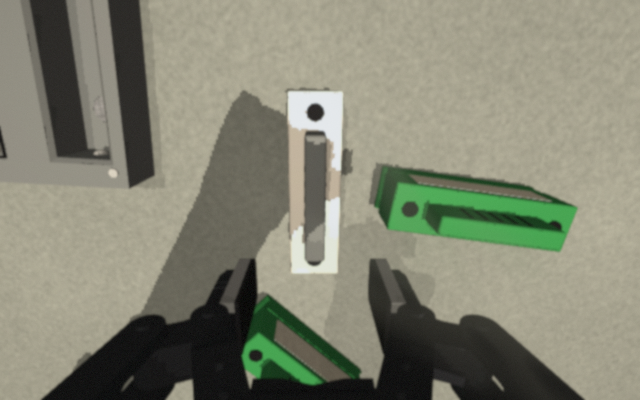

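White tank fin at (315,195), in line with the tool. The green decoys at (480,205) and (300,340) stay clear of the fingers. Tighten the fit.

```bash
python3 - <<'E'
from h import *
w=load('w3');P=cloud(w);col=w['color'].astype(int)
for lo,hi in((.098,.112),(.062,.08)):
    m=(P[...,2]>lo)&(P[...,2]<hi)&(abs(P[...,0]-.436)<.1)&(abs(P[...,1]+.2645)<.036)&(col[...,1]-col[...,0]<15)
    q=P[m][:,:2].astype(np.float32);print(len(q),cv2.minAreaRect(q),np.percentile(q,[2,98],axis=0).mean(0))
E
```

```text
2672 ((0.43590956926345825, -0.2652187645435333), (0.09970838576555252, 0.01656818389892578), 4.612884998321533) [ 0.43664562 -0.26498872]
6705 ((0.43580105900764465, -0.2649826407432556), (0.15950120985507965, 0.044492363929748535), 4.559606075286865) [ 0.43663116 -0.26472367]
```

>>> {"name": "drive_tool", "arguments": {
  "targets": [
    {"dp": [0.1, 0.15, 2], "turn": 0.3, "grip": 60},
    {"dp": [0, 0, 3], "turn": 0, "grip": 60},
    {"dp": [0, 0, 3], "turn": 0, "grip": 60},
    {"dp": [0, 0, 2], "turn": 0, "grip": 60},
    {"dp": [0, 0, 1.5], "turn": 0, "grip": 50},
    {"dp": [0, 0, 1.3], "turn": 0, "grip": 45},
    {"dp": [0, 0, 0], "turn": 0, "grip": 40},
    {"dp": [0, 0, 0], "turn": 0, "grip": 0},
    {"dp": [0, 0, 0], "turn": 0, "grip": 0},
    {"dp": [0, 0, 0], "turn": 0, "grip": 0},
    {"dp": [0, 0, 0], "turn": 0, "grip": 0}
  ],
  "force": 60
}}

```text
clock: 14.18
eef_pos: [0.4367, -0.2652, 0.0799]
ee_rot: [3.139, 0.121, 0.002]
wrist_force: [-0.1, 2.7, 5.8]
width: 0.173
```

>>> {"name": "drive_tool", "arguments": {
  "targets": [
    {"dp": [0, 0, -0.7], "turn": 0, "grip": 0},
    {"dp": [0, 0, -1.5], "turn": 0, "grip": 0},
    {"dp": [0, 0, -2.5], "turn": 0, "grip": 0},
    {"dp": [0, 0, -2.5], "turn": 0, "grip": 0},
    {"dp": [0, 0, -2], "turn": 0, "grip": 0},
    {"dp": [0, 0, -0.8], "turn": 0, "grip": 0},
    {"dp": [0, 0, 0], "turn": 0, "grip": 0}
  ]
}}

```text
clock: 15.05
eef_pos: [0.4362, -0.2652, 0.1797]
ee_rot: [3.139, 0.12, 0.001]
wrist_force: [0.6, -0.2, -3.9]
width: 0.171
```

```bash
python3 - <<'E'
from h import *
st();plan([.5240,-.0588,.17],1.6)
E
```

```text
{'clock': 15.05, 'qpos': [0.61, 0.279, -0.219, 1.986, 0.078, 0.884, -1.144], 'eef_pos': [0.436, -0.265, 0.18], 'ee_rot': [3.139, 0.12, 0.001], 'wrist_force': [0.551, -0.183, -3.903], 'width': 0.171}
yaw 4.4 tilt [ 0.001 -0.    -1.   ] turn 2.79 cm now [ 10.34 -19.91   0.97] cm after turn [  9.36 -20.39   0.97]
```

>>> {"name": "drive_tool", "arguments": {
  "targets": [
    {"dp": [0.5, -1, 0], "turn": 1, "grip": 0},
    {"dp": [1.2, -2.2, 0], "turn": 1, "grip": 0},
    {"dp": [1.5, -3, 0], "turn": 0.8, "grip": 0},
    {"dp": [1.5, -3.5, 0], "turn": 0, "grip": 0},
    {"dp": [1.5, -3.5, 0], "turn": 0, "grip": 0},
    {"dp": [1.4, -3.3, 0], "turn": 0, "grip": 0},
    {"dp": [1.2, -2.4, 0], "turn": 0, "grip": 0},
    {"dp": [0.6, -1.3, 0.5], "turn": 0, "grip": 0},
    {"dp": [0, 0, 1], "turn": 0, "grip": 0},
    {"dp": [0, 0, 0], "turn": 0, "grip": 0},
    {"dp": [0, 0, 0], "turn": 0, "grip": 0}
  ]
}}

```text
clock: 16.42
eef_pos: [0.5223, -0.0612, 0.164]
ee_rot: [3.141, 0.041, -0.001]
wrist_force: [0.8, -0.0, -4.4]
width: 0.174
```

```bash
cat > chk.py <<'E'
from h import *
import sys
st();plan([.5241,-.0588,.17],1.6)
s=sense();tz=s['eef_pos'][2]-.080
for n in('scene','side','wrist'):
    im=save(n,sys.argv[1]+n);P=cloud(im)
    def fit(nm,lo,hi,yl,yh,x=.125):
        m=(P[...,2]>lo)&(P[...,2]<hi)&(abs(P[...,0]-.523)<x)&(P[...,1]>yl)&(P[...,1]<yh)
        q=P[m][:,:2].astype(np.float32)
        if len(q)>30:
            r=cv2.minAreaRect(q);print(n,nm,len(q),np.round([*r[0],*r[1],r[2]],4),'z',np.median(P[m][:,2]).round(4))
    fit('held top',tz+.064,tz+.074,-.1,-.025)
    fit('seated top',.064,.080,.0,.06)
    fit('station top',.048,.057,-.11,.13)
E
python3 chk.py a
```

```text
{'clock': 16.425, 'qpos': [0.256, 0.332, -0.311, 1.96, 0.132, 0.87, -1.67], 'eef_pos': [0.522, -0.061, 0.164], 'ee_rot': [3.141, 0.041, -0.001], 'wrist_force': [0.809, -0.046, -4.442], 'width': 0.174}
yaw 1.5 tilt [-0.001 -0.    -1.   ] turn -0.12 cm now [ 0.18 -0.23 -0.6 ] cm after turn [ 0.19 -0.23 -0.6 ]
scene held top 548 [ 0.5238 -0.065   0.1601  0.0463  2.9938] z 0.1538
scene seated top 251 [0.5756 0.0306 0.0544 0.0462 1.1828] z 0.0746
scene station top 1116 [ 0.5227 -0.0156  0.2154  0.17    2.354 ] z 0.0529
side held top 651 [ 0.521  -0.0596  0.1613  0.0473  1.6944] z 0.1548
side seated top 810 [0.519  0.0331 0.1602 0.0465 1.4535] z 0.0753
side station top 1764 [ 0.5217 -0.0122  0.2143  0.1709  1.7106] z 0.0536
wrist held top 12330 [ 0.5248 -0.0609  0.1536  0.0442  1.556 ] z 0.1548
wrist seated top 8335 [0.5206 0.0318 0.1594 0.0448 1.6152] z 0.0753
wrist station top 21116 [ 0.5215 -0.0123  0.2123  0.169   1.5948] z 0.0534
```

>>> {"name": "drive_tool", "arguments": {
  "targets": [
    {"dp": [0.1, -0.3, 0.5], "turn": 0, "grip": 0},
    {"dp": [0, 0, 0.8], "turn": 0, "grip": 0},
    {"dp": [0, 0, 0.8], "turn": 0, "grip": 0},
    {"dp": [0, 0, 0], "turn": 0, "grip": 0},
    {"dp": [0, 0, 0], "turn": 0, "grip": 0}
  ]
}}

```text
clock: 17.2
eef_pos: [0.5238, -0.0567, 0.1432]
ee_rot: [-3.141, -0.044, 0.0]
wrist_force: [-0.2, -0.1, -3.6]
width: 0.173
```

```bash
sed -i 's/lo,hi,yl,yh,x=.125/lo,hi,yl,yh,x=.125/' chk.py; python3 chk.py b | grep -v scene; python3 -c "
from h import *
a=load('bside')['color'][150:280,220:420];b=load('bscene')['color'][130:260,240:440]
cv2.imwrite('pics/c2.png',cv2.resize(np.hstack([a,b])[:,:,::-1],(800,260),interpolation=2))"
```

```text
{'clock': 17.2, 'qpos': [0.243, 0.361, -0.309, 1.975, 0.147, 0.826, -1.689], 'eef_pos': [0.524, -0.057, 0.143], 'ee_rot': [-3.141, -0.044, 0.0], 'wrist_force': [-0.177, -0.088, -3.566], 'width': 0.173}
yaw 1.6 tilt [-0.  0. -1.] turn 0.0 cm now [ 0.02  0.21 -2.68] cm after turn [ 0.02  0.21 -2.68]
side held top 638 [ 0.5218 -0.0555  0.1602  0.0463  1.4937] z 0.1339
side seated top 808 [0.5196 0.0339 0.161  0.0457 1.7796] z 0.0753
side station top 1697 [ 0.5214 -0.0118  0.2144  0.1712  1.3753] z 0.0537
wrist held top 12339 [ 0.5258 -0.0569  0.1542  0.0442  1.6249] z 0.1339
wrist seated top 9298 [0.5207 0.0316 0.1593 0.045  1.89  ] z 0.0753
wrist station top 24118 [ 0.5213 -0.0124  0.2118  0.1689  1.6339] z 0.0534
```

View pics/c2.png

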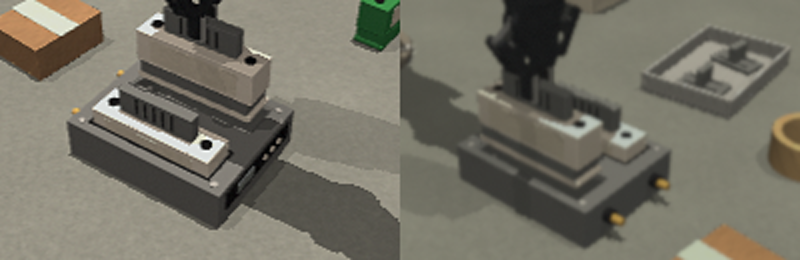

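The crops show the tank upright just over the open bay (left (205,60), right (540,130)) and both spacers in the tray. Descend gently.

>>> {"name": "drive_tool", "arguments": {
  "targets": [
    {"dp": [0, 0.1, 0.3], "turn": 0, "grip": 0},
    {"dp": [0, 0, 0.5], "turn": 0, "grip": 0},
    {"dp": [0, 0, 0.4], "turn": 0, "grip": 0},
    {"dp": [0, 0, 0.4], "turn": 0, "grip": 0},
    {"dp": [0, 0, 0], "turn": 0, "grip": 0}
  ]
}}

```text
clock: 17.98
eef_pos: [0.5235, -0.0577, 0.1268]
ee_rot: [-3.141, -0.044, 0.001]
wrist_force: [-0.0, 0.1, -4.3]
width: 0.176
```

>>> {"name": "drive_tool", "arguments": {
  "targets": [
    {"dp": [0, 0, 0.4], "turn": 0, "grip": 0},
    {"dp": [0, 0, 0.4], "turn": 0, "grip": 0},
    {"dp": [0, 0, 0.4], "turn": 0, "grip": 0},
    {"dp": [0, 0, 0.3], "turn": 0, "grip": 0},
    {"dp": [0, 0, 0], "turn": 0, "grip": 0}
  ]
}}

```text
clock: 18.6
eef_pos: [0.5236, -0.0577, 0.112]
ee_rot: [-3.141, -0.044, 0.001]
wrist_force: [-1.2, 0.5, -3.8]
width: 0.173
```

>>> {"name": "drive_tool", "arguments": {
  "targets": [
    {"dp": [0, 0, 0.3], "turn": 0, "grip": 0},
    {"dp": [0, 0, 0.2], "turn": 0, "grip": 0},
    {"dp": [0, 0, 0.2], "turn": 0, "grip": 0},
    {"dp": [0, 0, 0], "turn": 0, "grip": 0}
  ]
}}

```text
clock: 19.1
eef_pos: [0.5238, -0.0577, 0.1052]
ee_rot: [-3.141, -0.044, 0.0]
wrist_force: [0.2, 0.1, -3.9]
width: 0.171
```

>>> {"name": "drive_tool", "arguments": {
  "targets": [
    {"dp": [0, 0, 0.2], "turn": 0, "grip": 0},
    {"dp": [0, 0, 0.2], "turn": 0, "grip": 0},
    {"dp": [0, 0, 0], "turn": 0, "grip": 0}
  ]
}}

```text
clock: 19.48
eef_pos: [0.5243, -0.0578, 0.1018]
ee_rot: [3.141, 0.044, 0.002]
wrist_force: [-1.4, 0.6, 1.9]
width: 0.176
```

>>> {"name": "drive_tool", "arguments": {
  "targets": [
    {"dp": [0, 0, 0.2], "turn": 0, "grip": 0},
    {"dp": [0, 0, 0.1], "turn": 0, "grip": 0},
    {"dp": [0, 0, 0], "turn": 0, "grip": 0}
  ]
}}

```text
clock: 19.85
eef_pos: [0.5237, -0.0578, 0.098]
ee_rot: [-3.141, -0.044, 0.0]
wrist_force: [0.1, 0.3, -2.4]
width: 0.173
```

>>> {"name": "drive_tool", "arguments": {
  "targets": [
    {"dp": [0, 0, 0.3], "turn": 0, "grip": 0},
    {"dp": [0, 0, 0.3], "turn": 0, "grip": 0},
    {"dp": [0, 0, 0.2], "turn": 0, "grip": 0},
    {"dp": [0, 0, 0], "turn": 0, "grip": 0}
  ]
}}

```text
clock: 20.35
eef_pos: [0.5234, -0.0577, 0.0899]
ee_rot: [-3.141, -0.044, 0.001]
wrist_force: [0.3, -0.7, -4.9]
width: 0.175
```

>>> {"name": "drive_tool", "arguments": {
  "targets": [
    {"dp": [0, 0, 0.2], "turn": 0, "grip": 0},
    {"dp": [0, 0, 0.1], "turn": 0, "grip": 0},
    {"dp": [0, 0, 0], "turn": 0, "grip": 0}
  ]
}}

```text
clock: 20.72
eef_pos: [0.5236, -0.0578, 0.0872]
ee_rot: [3.141, 0.044, -0.001]
wrist_force: [-0.6, 0.5, -3.9]
width: 0.173
```

>>> {"name": "drive_tool", "arguments": {
  "targets": [
    {"dp": [0, 0, 0.1], "turn": 0, "grip": 0},
    {"dp": [0, 0, 0.1], "turn": 0, "grip": 0},
    {"dp": [0, 0, 0.1], "turn": 0, "grip": 0},
    {"dp": [0, 0, 0], "turn": 0, "grip": 0}
  ]
}}

```text
clock: 21.22
eef_pos: [0.5238, -0.0577, 0.085]
ee_rot: [3.141, 0.044, -0.0]
wrist_force: [-3.1, 0.8, 4.7]
width: 0.173
```

```bash
python3 chk.py c | grep -v station
```

```text
{'clock': 21.225, 'qpos': [0.223, 0.447, -0.287, 2.015, 0.19, 0.705, -1.725], 'eef_pos': [0.524, -0.058, 0.085], 'ee_rot': [3.141, 0.044, -0.0], 'wrist_force': [-3.067, 0.768, 4.699], 'width': 0.173}
yaw 1.6 tilt [-0. -0. -1.] turn 0.0 cm now [ 0.03  0.12 -8.5 ] cm after turn [ 0.03  0.12 -8.5 ]
scene held top 527 [ 0.5243 -0.0604  0.1608  0.0458  2.2536] z 0.0748
scene seated top 455 [0.5401 0.0281 0.1251 0.0457 4.8955] z 0.0746
side held top 592 [ 0.5215 -0.0565  0.1603  0.0461  1.8816] z 0.0755
side seated top 805 [0.5201 0.0346 0.162  0.0453 2.3922] z 0.0753
wrist held top 12367 [ 0.5259 -0.058   0.1534  0.0442  1.7262] z 0.0753
wrist seated top 15189 [0.5223 0.0314 0.1558 0.0453 2.031 ] z 0.0753
```

The new tank's top is at 75.3 mm, the same as the seated one, so it is home. Release and rise.

>>> {"name": "drive_tool", "arguments": {
  "targets": [
    {"dp": [0, 0, -0.1], "turn": 0, "grip": 15},
    {"dp": [0, 0, 0], "turn": 0, "grip": 30},
    {"dp": [0, 0, 0], "turn": 0, "grip": 45},
    {"dp": [0, 0, 0], "turn": 0, "grip": 45},
    {"dp": [0, 0, -1], "turn": 0, "grip": 45},
    {"dp": [0, 0, -2], "turn": 0, "grip": 45},
    {"dp": [0, 0, -3], "turn": 0, "grip": 45},
    {"dp": [0, 0, -4], "turn": 0, "grip": 45},
    {"dp": [0, 0, -3], "turn": 0, "grip": 45},
    {"dp": [0, 0, 0], "turn": 0, "grip": 45},
    {"dp": [0, 0, 0], "turn": 0, "grip": 45}
  ]
}}

```text
clock: 22.75
eef_pos: [0.5234, -0.0578, 0.2151]
ee_rot: [3.141, 0.044, -0.001]
wrist_force: [-0.8, -0.4, -0.5]
width: 0.451
```

```bash
sed -i "s/tz=.*/tz=.005/" chk.py; python3 chk.py d; python3 -c "
from h import *
cv2.imwrite('pics/end.png',load('dside')['color'][:,:,::-1])"
```

```text
{'clock': 22.75, 'qpos': [0.264, 0.272, -0.323, 1.908, 0.103, 0.978, -1.649], 'eef_pos': [0.523, -0.058, 0.215], 'ee_rot': [3.141, 0.044, -0.001], 'wrist_force': [-0.847, -0.404, -0.525], 'width': 0.451}
yaw 1.6 tilt [-0. -0. -1.] turn -0.0 cm now [0.07 0.1  4.51] cm after turn [0.07 0.1  4.51]
scene held top 534 [ 0.5249 -0.0616  0.1607  0.0463  3.1394] z 0.0749
scene seated top 578 [0.5221 0.0288 0.1601 0.0466 2.2707] z 0.0746
scene station top 1298 [ 0.5229 -0.0146  0.216   0.1707  1.5711] z 0.053
side held top 598 [ 0.5214 -0.057   0.1601  0.0478  1.88  ] z 0.0756
side seated top 816 [0.5195 0.0335 0.1613 0.0457 1.7652] z 0.0753
side station top 1876 [ 0.521  -0.0121  0.215   0.1708  1.4441] z 0.0537
wrist held top 6536 [ 0.5231 -0.0581  0.158   0.0443  1.7243] z 0.0753
wrist seated top 5845 [0.5209 0.032  0.159  0.045  1.4691] z 0.0753
wrist station top 21668 [ 0.5214 -0.0124  0.2119  0.1688  1.6146] z 0.0533
```

View pics/end.png

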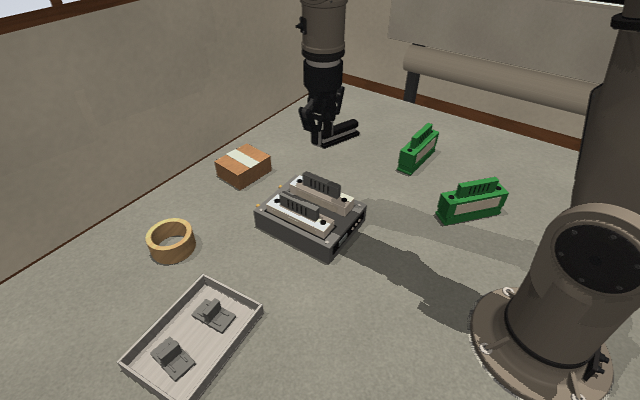

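The final view shows the tank home beside the seated one (325,190), both spacers in the tray (213,313) and (173,358), the bystanders in place and the gripper clear.

```bash
python3 -c "
from h import *
print(sign_off())"
```

```text
the job is handed in; nothing more can be done
None
```

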